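# Refit the hob's control knob and hold it pressed

### The job

The small hob on the worktop has lost its control knob, which lies nearby, and a locked sliding guard covers the bare shaft. Turn the clamp knob to free the guard, slide the guard fully open, then push the control knob all the way onto the D-shaped shaft, its flat matching the shaft's, and press it right down as one does to light a burner. Finish while still holding it pressed down, and leave the cork and the jigger standing where they are.

Things in the scene. Friction and masses are not known exactly. Their poses are not given: they have to be found in the camera images.
- hob: single-burner steel hob, fixed, 340 (x) x 220 (y) mm; origin on the worktop straight under the shaft. At yaw 0 its x points away from the robot to the burner, y left. The deck is 50 mm above the worktop and reaches 85 mm in front of the shaft (-x), 70 mm to +y, 150 mm to -y. Burner and pan supports begin 70 mm behind the shaft (+x), up to 30 mm above the deck.
- spindle: bare upright steel D-shaft on the deck, 12 mm diameter, one flat 3 mm from its axis facing its own -x; origin at the centre of its tip, 24 mm above the deck when not pressed, z up. Tip tapered over the last 4 mm. It may stand turned up to 0.5 rad either way from the hob's axes and turns only stiffly (0.12 N m).
- spindle_press (a joint): how far the shaft is pressed straight down, m: 0 free, 0.006 at its stop. A spring pushes it back up: 2.4 N to start, 7 N at the stop.
- clamp (a joint): angle of the clamp knob, rad: 0 = locked stop, grows counterclockwise seen from above, stop at 1.4; the guard is free beyond 0.8. Turns with 0.05 N m of friction and stays where it is left.
- clamp_grip (a point): centre of the clamp knob's black grip bar, on its turning axis, 98 mm above the worktop. Bar 36 mm along the point's x, 12 mm wide (y), 20 mm high. Low on the same post a 31 mm steel finger points along the point's x: locked, it stops an ear on the guard, which then moves only 20 mm. The finger swings clear only while the guard is home (as at the start).
- guard (a joint): travel of the sliding guard, m: 0 covers the shaft, 0.085 fully open at its stop; it moves along the hob's -y. About 2 N of friction; stays where it is left.
- guard_tab (a point): centre of the upright tab on top of the guard, 97 mm above the worktop: 28 mm along x, 10 mm thick along y (the sliding direction), 24 mm high. The axes are the hob's. The hood under it is 48 x 54 mm, its top 35 mm above the deck.
- knob: loose black control knob, 35 to 70 g, standing upright on the worktop; origin at the centre of its underside, z up. Skirt 44 mm diameter, 16 mm high. D-shaped bore from below: 13.5 mm diameter, 14 mm deep, flat 3.75 mm from the axis on the -x side. It fits only with its x axis along the shaft's x axis (within 0.15 rad); fully on, its underside is 14 mm below the shaft's tip.
- cork: loose bottle cork standing on end, 23 mm diameter, 44 mm high; origin at the centre of its foot. A bystander.
- jigger: loose double-cone steel jigger standing upright, 43 mm diameter, 70 mm high; origin at the centre of its foot. A bystander.
- knob_bar (a point): centre of the control knob's grip bar, on its axis, 26 mm above its underside. The bar runs along the knob's x on top of the skirt, 14 mm wide (y), from 16 to 36 mm above the underside; sides parallel from x = -14 to +20 mm, then a tapered nose with an index line out to x = -24 mm, on the side of the bore's flat.
Things that resemble listed ones, but are neither listed nor needed, are in the scene too. Of the things that look like the knob, take the one that is farthest from the robot's base at the start.

How it is judged:
On the way, in this order (a step that is already met when the one before it is completed fails the run):
1. the clamp knob is turned until the guard is free (beyond 0.8 rad) (value of joint clamp above 0.8 rad), for 0.2 s.
2. the guard is slid open (beyond 75 of 85 mm) (value of joint guard above 0.075 m), for 0.2 s.
3. the knob is on the shaft: underside at least 11 mm below the shaft's tip, within 3 mm of its axis (z of knob in the frame of spindle below -0.011 m and horizontal distance between knob and spindle below 0.003 m), for 0.2 s.
At the end, for the whole second after the job is handed in: Knob fully on the shaft (underside 12 mm or more below the tip, within 3 mm of the axis, x axes within 0.2 rad, upright within 0.12 rad), at rest, fingers still on it with over 2 N, shaft pressed over 4 of 6 mm; guard open beyond 75 mm, clamp beyond 0.8 rad (z of knob in the frame of spindle below -0.012 m and horizontal distance between knob and spindle below 0.003 m and angle between the x axis of knob and the x axis of spindle, either way round below 0.2 rad and angle between knob's own z axis and vertical below 0.12 rad and value of joint spindle_press above 0.004 m and contact force between the fingers and knob above 2 N and linear speed of knob below 0.02 m/s and value of joint guard above 0.075 m and value of joint clamp above 0.8 rad); the arm keeps its last pose, push and grip.
It fails at once if the cork is knocked over or moved more than 3 cm (distance of cork from where it was at the start of the episode above 0.03 m or angle between cork's own z axis and vertical above 0.5 rad).
It fails at once if the jigger is knocked over or moved more than 3 cm (distance of jigger from where it was at the start of the episode above 0.03 m or angle between jigger's own z axis and vertical above 0.5 rad).
It also fails if it takes over 58 s, if anything falls off the work surface, if the arm or the gripper's body presses on something with over 40 N, if the wrist force passes 120 N, or if a joint passes its speed limit or range.

### The arm

A 7-joint arm with a two-finger parallel gripper is mounted at the origin on a cart in front of the work surface, level with it; the furniture and walls round the work are solid. World frame = base frame: x ahead of the robot, y to its left, z up, the work surface at z = 0. Lengths are in m, angles in rad, forces in N, time in s.
With the tool pointing down it reaches from about 0.4 to 0.925 m from the base axis. Payload 4.1 kg.
Tool frame: the origin (TCP) lies midway between the tips of the shut fingers; the grasp point (between the pads) lies arm.tcp_to_grasp behind it (arm.tcp_to_grasp is the distance from the TCP to the grasp point, in m); z points along the fingers, y is the line along which they close (so a half turn about z gives the same grasp; the last joint's range is limited). The gripper opens to 85 mm and grips with 20 to 120 N. Pads are 22 mm wide; open, the fingers measure 114 mm over their backs; the gripper's body (76 mm by 85 mm) begins 54 mm behind the grasp point. The pads swing forward as they close: fully open they stand 13 mm farther back than shut.
Start: joints at [-1.421, 0.398, 0.045, 1.537, -0.019, 1.207, -0.051], TCP at [0.16, 0.63, 0.231] pointing down, gripper open.
Joint ranges: [-2.82, 2.82], [-0.49, 2.23], [-1.37, 1.46], [0, 2.46], [-1.36, 4.5], [0.23, 2], [-2.94, 2.94]. Speed limits (rad/s): [2.57, 2.57, 3.14, 3.14, 3.14, 3.14, 3.14].

### API

Orientations are given as a rotation vector (axis times angle).
In Python, from workcell import arm, read_camera, calibration, order, spotter gives the robot as it stands.
- The arm moves only by the shell command python3 -m handwheel 'ROWS' [FORCE]. ROWS is JSON, a list of rows, each a list of 7 numbers: the turn, a rotation vector about the world's x, y, z in degrees, then the shift along the world's x, y, z in mm, then the finger opening in mm, from 0 to 85.4. In form: [[rx, ry, rz, x, y, z, grip], ...]. A call has 1 to 20 rows; each row shifts and turns the commanded pose from where the row before left it; what a row does not reach is not made up. A row lasts 1/8 s, in which the tool goes at most 62.5 mm and 10.7 degrees, less where a joint would pass 70% of its speed; a pose out of reach is approached as far as the arm can. A call is refused whole if a number of a shift passes 62.5 or a number of a turn 10.7, either way. A call with a gripper value outside its range is refused whole. The fingers move at their own pace and stop on an object; FORCE is the grip in N (left out, the last holds). Time passes only in rows, so rows that do not move let the fingers close. It gives the time, the measured TCP pose, the force, the opening and the grip force at its end, in the units of the state.
- arm.state(): the state, without advancing time (a new reading comes with each control period).
- read_camera(name): name is "side" or "top" or "wrist"; returns (picture, depth): 480x640x3 uint8, red, green, blue; 480x640 float32, m along the optical axis (not along the pixel's ray), 0 where there is no reading.
- calibration(name): a dict with "fx", "fy", "cx", "cy" (pixels), "R" (3x3) and "t" (3): a world point X has camera coordinates R X + t. Camera axes: x right, y down, z forward; pixel columns grow to the right and rows downward; lengths in m; the calibration is good to about 2 mm. The wrist camera is an equidistant fisheye: a pixel r from the principal point sees the ray r / f radians off the axis. A picture is of the moment at which its call begins: read the wrist's pose just before it. calibration takes no time and is no camera call; for the wrist camera it gives the pose at the moment of the call.
- order.hand_in(): hands the job in; it is judged then, once.
Trained networks look in the newest picture that a camera, given by its name, has taken for a name from the list of things; names that differ only in an ending like _2 or _b are one class to them, and where a whole thing is asked for, a point or a joint stands for the part that bears it (a point fixed in the world has none). Each returns a list of dicts, best first, with "conf" (0 to 1); they miss things now and then, are a little off and sometimes report something else, mostly with a low value. They report only what shows in the picture. A call takes as long as a camera call. They do not tell look-alikes from the thing itself.
- spotter.silhouettes(camera, name): "pixels" (480x640 bool, what is visible of it) and "xy" ([column, row] in pixels, amid what is visible of it).
- spotter.landmark_of(camera, name): "xy" ([column, row] in pixels: a listed point, or the origin of a listed thing).
The state is a dict: "t": time; "joint_positions": joint angles; "joint_vel": joint speeds; "tau": joint torques, N m; "position": TCP position; "orientation": TCP orientation; "force": force on the tool from outside, world axes, zero at the start; "torque": the same for the moment, N m; "grip_width": finger opening in m; "gripper_force": force on a finger pad.
Only numpy, scipy, OpenCV 4.12 (cv2) and the standard library are available. Lean on these libraries where they do the work, as an engineer would, in place of code of your own. Each camera call takes 0.05 s, during which the arm holds its last target. There are 200 camera calls.

## Working session

There is one attempt and no reset: what is moved stays moved. The work goes in short steps, Python scripts to look and compute and a shell command to move; the robot and the scene stay as the last step left them, time stands still between calls to the robot, and variables do not carry over. Pictures are saved under pics/ and viewed, at most 10 in all, crops included, and the job is handed in when it is done.

```bash
mkdir -p pics
cat > h.py <<'E'
import numpy as np, cv2
from workcell import arm, read_camera, calibration, order, spotter
from scipy.spatial.transform import Rotation as Ro
def ray(cal,px,wrist=False):
    u=(px[0]-cal['cx'])/cal['fx'];v=(px[1]-cal['cy'])/cal['fy']
    if wrist:
        r=np.hypot(u,v);d=np.array([np.sin(r)*u/max(r,1e-9),np.sin(r)*v/max(r,1e-9),np.cos(r)])
    else: d=np.array([u,v,1.])
    R=np.array(cal['R']);t=np.array(cal['t']);return -R.T@t,R.T@d
def at_z(cal,px,z,wrist=False):
    c,d=ray(cal,px,wrist);return c+d*(z-c[2])/d[2]
def cloud(cal,D,wrist=False):
    v,u=np.mgrid[0:480,0:640];a=(u-cal['cx'])/cal['fx'];b=(v-cal['cy'])/cal['fy']
    if wrist:
        r=np.hypot(a,b)+1e-9;k=np.tan(np.minimum(r,1.5))/r;a=a*k;b=b*k
    P=np.stack([a*D,b*D,D],-1);return (P-np.array(cal['t']))@np.array(cal['R'])
E
python3 - <<'E'
from h import *
s=arm.state();print(s['t'],s['position'],s['orientation'],arm.tcp_to_grasp)
Z={'knob':0,'knob_bar':.026,'cork':0,'jigger':0,'clamp_grip':.098,'guard_tab':.097,'spindle':.074,'hob':0}
for cam in('top','side'):
    im,D=read_camera(cam);cal=calibration(cam);cv2.imwrite(f'pics/{cam}0.png',im[...,::-1]);np.savez(f'{cam}0.npz',im=im,D=D)
    for n,z in Z.items():
        for o in spotter.landmark_of(cam,n):
            print(cam,n,round(o['conf'],2),np.round(o['xy']),at_z(cal,o['xy'],z).round(4))
E
```

```text
0.0 [0.15985869 0.62937333 0.23025041] [-3.89585223e-01 -3.11721292e+00  3.11139970e-03] 0.0187
top knob 0.79 [195. 260.] [0.3692 0.3515 0.    ]
top knob 0.66 [196. 223.] [0.4729 0.3528 0.    ]
top knob 0.51 [218. 268.] [0.3481 0.2857 0.    ]
top knob 0.44 [250. 247.] [0.4098 0.1971 0.    ]
top knob_bar 0.72 [195. 260.] [0.3694 0.3466 0.026 ]
top knob_bar 0.53 [251. 243.] [0.4198 0.1921 0.026 ]
top knob_bar 0.52 [193. 221.] [0.4766 0.3559 0.026 ]
top knob_bar 0.47 [219. 271.] [0.341  0.2779 0.026 ]
top cork 0.53 [229. 247.] [0.409  0.2574 0.    ]
top jigger 0.77 [444. 252.] [ 0.4092 -0.3515  0.    ]
top clamp_grip 0.41 [318. 239.] [0.4323 0.0043 0.098 ]
top clamp_grip 0.37 [193. 221.] [0.4711 0.3405 0.098 ]
top guard_tab 0.82 [311. 216.] [0.4937 0.0247 0.097 ]
top hob 0.58 [308. 219.] [0.4943 0.0351 0.    ]
side knob 0.84 [267. 385.] [0.475  0.3546 0.    ]
side knob 0.76 [307. 321.] [0.4186 0.194  0.    ]
side knob 0.76 [346. 354.] [0.3496 0.2834 0.    ]
side knob_bar 0.86 [349. 340.] [0.3458 0.2805 0.026 ]
side knob_bar 0.7 [264. 373.] [0.4768 0.3561 0.026 ]
side knob_bar 0.66 [308. 306.] [0.417  0.1829 0.026 ]
side knob_bar 0.58 [330. 374.] [0.3773 0.3584 0.026 ]
side cork 0.92 [310. 341.] [0.4109 0.25   0.    ]
side jigger 0.72 [316. 206.] [ 0.4096 -0.3417  0.    ]
side clamp_grip 0.69 [301. 223.] [ 0.4365 -0.0208  0.098 ]
side clamp_grip 0.68 [271. 234.] [0.4964 0.0304 0.098 ]
side guard_tab 0.96 [272. 234.] [0.4937 0.0316 0.097 ]
side spindle 0.53 [271. 242.] [0.4972 0.019  0.074 ]
side hob 0.69 [274. 275.] [0.4945 0.0313 0.    ]
```

View pics/top0.png

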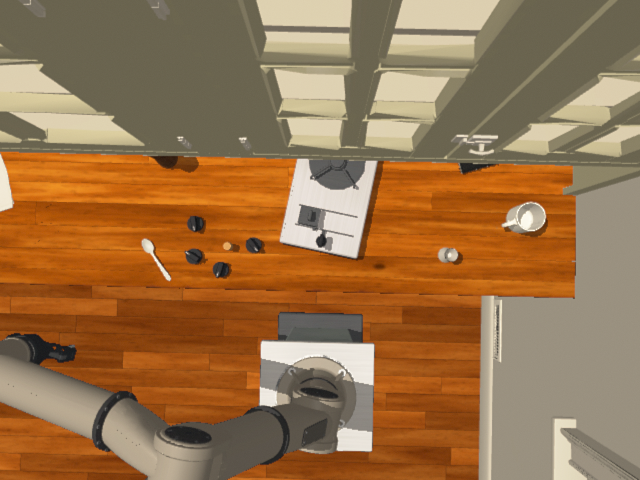

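View pics/side0.png

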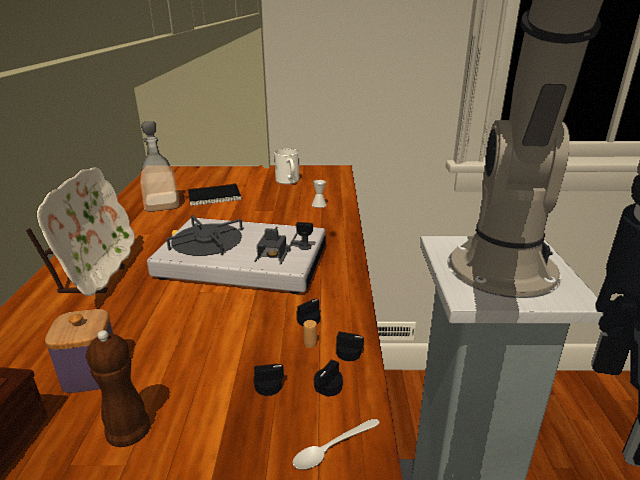

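The look-alikes are four dark knobs, given here by top pixel with distance from the base:
- (195,224): 0.59 m
- (194,257): 0.51 m
- (221,270): 0.45 m
- (254,245): 0.46 m

The farthest is (195,224), which is side pixel (267,380), at about (0.475, 0.354). The hob carries the guard at top (309,215) and the clamp at (321,240). The cork is at (228,246) and the jigger at (448,255). I'll move above the knob and look with the wrist camera.

```bash
python3 -m handwheel '[[0,0,0,40,-35,0,85],[0,0,0,45,-40,0,85],[0,0,0,45,-40,0,85],[0,0,0,45,-40,0,85],[0,0,0,45,-40,0,85],[0,0,0,45,-40,0,85],[0,0,0,20,-30,0,85],[0,0,0,0,0,0,85],[0,0,0,0,0,0,85]]'
python3 - <<'E'
from h import *
s=arm.state();print(s['t'],s['position'],Ro.from_rotvec(s['orientation']).as_matrix().round(3).tolist())
cal=calibration('wrist');im,D=read_camera('wrist');R=np.array(cal['R']);print(-R.T@cal['t'],cal['fx'],R[2])
np.savez('w1.npz',im=im,D=D,**cal)
cv2.imwrite('pics/w1.png',im[...,::-1])
for n,z in {'knob':0,'knob_bar':.026,'cork':0,'clamp_grip':.098,'guard_tab':.097}.items():
  for o in spotter.landmark_of('wrist',n): print(n,round(o['conf'],2),np.round(o['xy'],1),at_z(cal,o['xy'],z,True).round(4))
E
```

```text
t: 2.02
position: [0.4444, 0.3659, 0.2314]
orientation: [-0.388, -3.117, -0.001]
force: [-0.2, 0.3, -0.4]
grip_width: 0.0849
gripper_force: 0.0
2.025 [0.44442475 0.36588165 0.23139499] [[-0.969, 0.245, -0.0], [0.245, 0.969, 0.001], [0.001, 0.001, -1.0]]
[0.36237081 0.38662616 0.37339046] 371.64829954431775 [ 0.31825709 -0.07831381 -0.94476419]
knob 0.82 [151.5 216.9] [0.4175 0.1864 0.    ]
knob 0.72 [209.2 129.8] [0.3472 0.2809 0.    ]
knob 0.7 [310.2 227.8] [0.4741 0.3545 0.    ]
knob 0.59 [285.7 140.9] [0.38   0.3533 0.    ]
knob_bar 0.88 [139.8 226.8] [0.4201 0.1827 0.026 ]
knob_bar 0.81 [286.7 148.3] [0.3857 0.3548 0.026 ]
knob_bar 0.57 [311.9 237.2] [0.4762 0.3559 0.026 ]
knob_bar 0.55 [201.1 133.7] [0.3494 0.2794 0.026 ]
cork 0.8 [209.6 196.8] [0.4146 0.2602 0.    ]
guard_tab 0.73 [ 38.  338.7] [0.4937 0.0295 0.097 ]
```

View pics/w1.png

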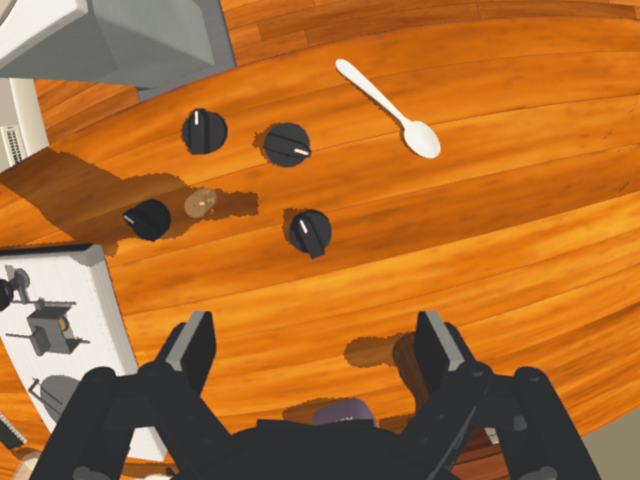

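The wrist view shows the four knobs at (204,131), (287,145), (150,219) and (310,231). The cork is at (200,203), and the hob with clamp (10,287) and guard (55,325) is at left. My pick is (310,231), whose white index line points up, towards the robot. Next I'll take a close crop and its yaw from depth.

Run:
```python
from h import *
w=dict(np.load('w1.npz'));P=cloud(w,w['D'],True);im=w['im']
m=(np.hypot(P[...,0]-.475,P[...,1]-.355)<.035)&(P[...,2]>.026)&(P[...,2]<.05)
Q=P[m];print(len(Q),Q.mean(0),Q[:,2].max())
c,(sz),a=cv2.minAreaRect((Q[:,:2]*1000).astype(np.float32));print(c,sz,a)
wh=m&(im.min(-1)>110);print('line',P[wh].mean(0),wh.sum())
d=P[wh].mean(0)[:2]-np.array([.475,.3555]);print('yaw of nose',np.degrees(np.arctan2(d[1],d[0])))
# hob long edges
c=im[180:280,260:360];cv2.imwrite('pics/crop1.png',cv2.resize(c,(600,600),interpolation=cv2.INTER_CUBIC)[...,::-1])
```

```text
647 [0.47275328 0.35436446 0.03473401] 0.03794019680158907
(472.7698059082031, 354.02398681640625) (44.456077575683594, 15.037763595581055) 8.493513107299805
line [0.46038115 0.35153617 0.03555426] 49
yaw of nose -164.82930044511522
```

View pics/crop1.png

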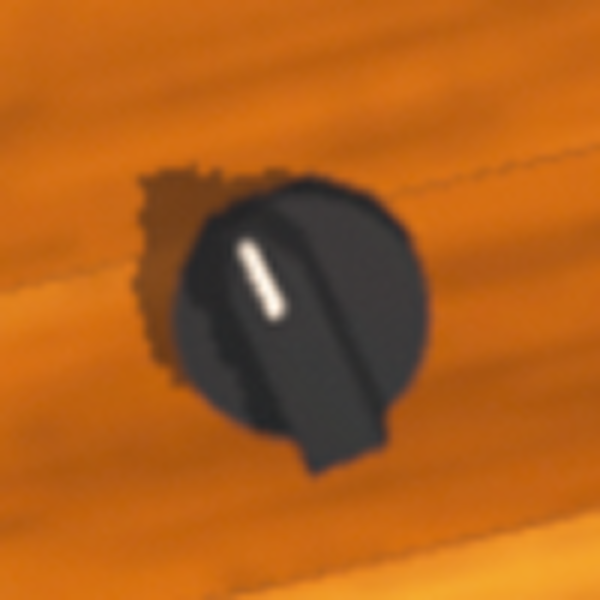

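```bash
python3 -m handwheel '[[0,0,0,0,-55,10,85],[0,0,0,0,-55,0,85],[0,0,0,0,-55,0,85],[0,0,0,0,-50,0,85],[0,0,0,0,-50,0,85],[0,0,0,0,-45,0,85],[0,0,0,0,0,0,85],[0,0,0,0,0,0,85]]'
python3 - <<'E'
from h import *
s=arm.state();print(s['t'],s['position'])
cal=calibration('wrist');im,D=read_camera('wrist');np.savez('w2.npz',im=im,D=D,**cal)
cv2.imwrite('pics/w2.png',im[...,::-1])
for n,z in {'clamp_grip':.098,'guard_tab':.097,'spindle':.074,'hob':0}.items():
  for o in spotter.landmark_of('wrist',n): print(n,round(o['conf'],2),np.round(o['xy'],1),at_z(cal,o['xy'],z,True).round(4))
E
```

```text
t: 3.32
position: [0.4451, 0.0561, 0.2415]
orientation: [0.388, 3.117, 0.002]
force: [0.2, 0.5, 0.8]
grip_width: 0.0851
gripper_force: 0.0
3.325 [0.44509638 0.05607317 0.24150925]
clamp_grip 0.89 [239.9 225.2] [ 0.4323 -0.0026  0.098 ]
guard_tab 0.7 [298.2 287.1] [0.498  0.0289 0.097 ]
spindle 0.15 [238.7 221.5] [ 0.4346 -0.0093  0.074 ]
hob 0.61 [301.1 244.1] [0.4937 0.0294 0.    ]
hob 0.19 [239.6 223.3] [ 0.4539 -0.0296  0.    ]
```

View pics/w2.png

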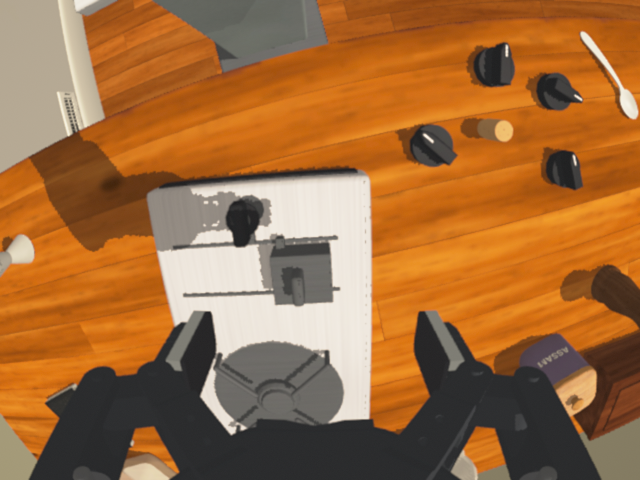

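The close crop confirms the knob: its bar has a tapered nose with the index line towards the robot. In the wrist view the clamp bar is at (241,220), the guard with its tab at (298,287) and the ear at (280,240). I'll get exact poses from depth.

Run:
```python
from h import *
w=dict(np.load('w2.npz'));P=cloud(w,w['D'],True);im=w['im']
def rect(Q):
    c,s,a=cv2.minAreaRect((Q[:,:2]*1000).astype(np.float32));return np.round(c,1),np.round(s,1),round(a,1),len(Q),Q[:,2].max().round(4)
def near(x,y,r,z0,z1): return (np.hypot(P[...,0]-x,P[...,1]-y)<r)&(P[...,2]>z0)&(P[...,2]<z1)
print('clamp',rect(P[near(.432,-.003,.035,.102,.13)]),rect(P[near(.432,-.003,.035,.09,.13)]))
print('tab',rect(P[near(.496,.03,.035,.1,.13)]), 'hood',rect(P[near(.496,.03,.05,.08,.088)]))
m=(P[...,2]>.044)&(P[...,2]<.056)&(im.min(-1)>120)&(P[...,0]<.55)&(abs(P[...,1])<.2)
Q=P[m];print(Q[:,2].mean(),Q.min(0),Q.max(0))
# left and front edges
V=[];xs=np.arange(.43,.53,.005)
for x in xs: V.append(Q[abs(Q[:,0]-x)<.0025][:,1].max())
p=np.polyfit(xs,V,1);print('left edge slope deg',np.degrees(np.arctan(p[0])),p)
ys=np.arange(-.07,.06,.01);F=[Q[abs(Q[:,1]-y)<.003][:,0].min() for y in ys];q=np.polyfit(ys,F,1);print('front',np.degrees(np.arctan(q[0])),q)
th=np.arctan(p[0]); A=np.array([[-p[0],1],[1,-q[0]]]);corner=np.linalg.solve(A,[p[1],q[1]]);c,s_=np.cos(th),np.sin(th)
print('corner',corner,'shaft',corner+np.array([[c,-s_],[s_,c]])@[.085,-.07])
# spindle px? 
for n in('clamp_grip','guard_tab'):
  pass
c=im[170:320,150:350];cv2.imwrite('pics/crop2.png',cv2.resize(c,(800,600),interpolation=cv2.INTER_CUBIC)[...,::-1])
```

```text
clamp (array([430.8,  -2.5]), array([12.4, 36.3]), 79.4, 654, np.float64(0.1092)) (array([430.8,  -2.5]), array([12.4, 36.3]), 79.6, 794, np.float64(0.1092))
tab (array([496.8,  28.7]), array([10. , 26.7]), 79.0, 368, np.float64(0.1098)) hood (array([498. ,  31.5]), array([54.5, 48.4]), 79.0, 2541, np.float64(0.0879))
0.049152400450572044 [ 0.38900671 -0.12782117  0.04400008] [0.54999036 0.11220219 0.05593181]
left edge slope deg -10.53378941362051 [-0.18594911  0.1926841 ]
front 10.607128288842322 [0.18727369 0.405936  ]
corner [0.427146   0.11325669] shaft [0.49791644 0.02889707]
```

View pics/crop2.png

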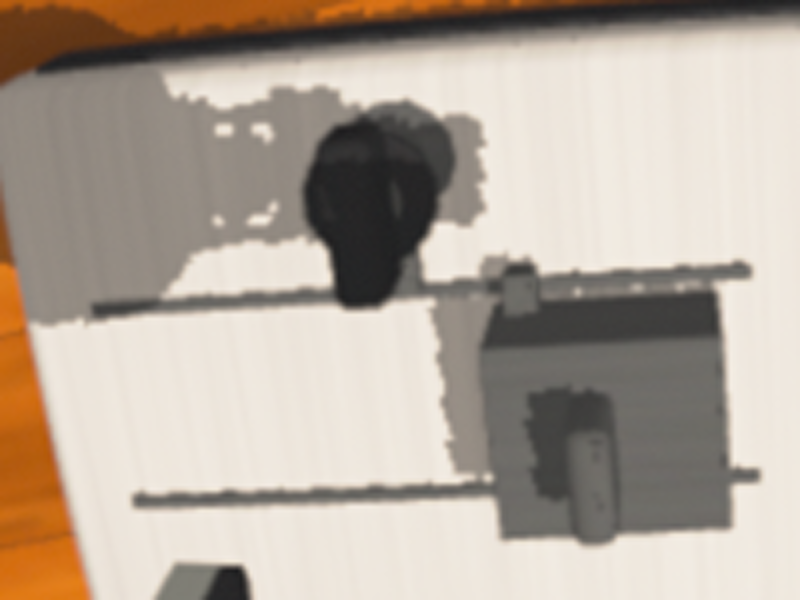

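```bash
python3 -m handwheel '[[0,0,3.7,-14,-58,-15,50],[0,0,0,0,0,-40,50],[0,0,0,0,0,-40,50],[0,0,0,0,0,-35,50],[0,0,0,0,0,-27,50],[0,0,0,0,0,0,50]]' 40
python3 - <<'E'
from h import *
s=arm.state();print(s['t'],s['joint_positions'],Ro.from_rotvec(s['orientation']).as_matrix().round(3).tolist())
cal=calibration('wrist');im,D=read_camera('wrist')
cv2.imwrite('pics/w3.png',im[150:450,120:520][...,::-1])
for n,z in {'clamp_grip':.098,'guard_tab':.097}.items():
  for o in spotter.landmark_of('wrist',n): print(n,round(o['conf'],2),np.round(o['xy'],1),at_z(cal,o['xy'],z,True).round(4))
E
```

```text
t: 4.32
position: [0.4294, -0.0027, 0.0828]
orientation: [-0.287, -3.124, 0.003]
force: [0.7, 0.6, 0.5]
grip_width: 0.0503
gripper_force: 0.0
4.325 [-0.523509    0.22014202  0.48095107  2.20160622 -0.14658197  0.7542628
  1.44269198] [[-0.983, 0.182, -0.005], [0.182, 0.983, -0.001], [0.004, -0.002, -1.0]]
clamp_grip 0.63 [314.9 336.4] [ 0.4305 -0.0025  0.098 ]
```

View pics/w3.png

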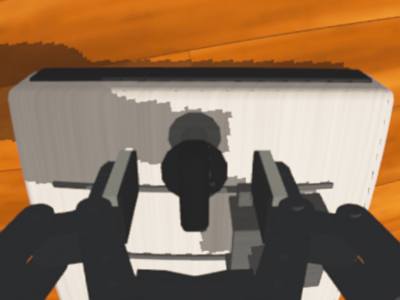

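The bar sits between the pads, just off centre in x as expected. I'll close and turn 65° counterclockwise.

```bash
python3 -m handwheel '[[0,0,0,1,0,0,0],[0,0,0,0,0,0,0],[0,0,0,0,0,0,0],[0,0,0,0,0,0,0],[0,0,9,0,0,0,0],[0,0,10,0,0,0,0],[0,0,10,0,0,0,0],[0,0,10,0,0,0,0],[0,0,10,0,0,0,0],[0,0,10,0,0,0,0],[0,0,8,0,0,0,0],[0,0,0,0,0,0,0],[0,0,0,0,0,0,0]]' 40
python3 - <<'E'
from h import *
s=arm.state();print(s['joint_positions'][6],Ro.from_rotvec(s['orientation']).as_matrix().round(3).tolist(),s['torque'])
E
```

```text
t: 6.1
position: [0.4321, -0.0015, 0.0858]
orientation: [-1.486, 2.767, 0.004]
force: [-3.1, 3.2, 8.7]
grip_width: 0.0261
gripper_force: 39.3
2.547881994455698 [[-0.552, -0.834, -0.0], [-0.834, 0.552, 0.003], [-0.002, 0.001, -1.0]] [0.69399505 0.83755106 0.07825177]
```

Width 26 mm suggests the pads may hold a hub rather than the bar. I'll open, lift and look.

```bash
python3 -m handwheel '[[0,0,0,0,0,0,45],[0,0,0,0,0,0,45],[0,0,0,0,0,30,45],[0,0,-10,0,0,50,45],[0,0,-10,0,0,50,60],[0,0,-10,0,0,0,85],[0,0,0,0,0,0,85]]'
python3 - <<'E'
from h import *
cal=calibration('wrist');im,D=read_camera('wrist');np.savez('w4.npz',im=im,D=D,**cal);P=cloud(cal,D,True)
cv2.imwrite('pics/w4.png',im[...,::-1])
def rect(Q):
    c,s,a=cv2.minAreaRect((Q[:,:2]*1000).astype(np.float32));return np.round(c,1),np.round(s,1),round(a,1),len(Q),Q[:,2].max().round(4)
def near(x,y,r,z0,z1): return (np.hypot(P[...,0]-x,P[...,1]-y)<r)&(P[...,2]>z0)&(P[...,2]<z1)
print('clamp',rect(P[near(.431,-.0025,.035,.102,.13)]),rect(P[near(.431,-.0025,.035,.075,.1)]))
print('tab',rect(P[near(.496,.03,.035,.1,.13)]))
c=im
E
```

```text
t: 6.98
position: [0.4322, -0.0031, 0.2148]
orientation: [-0.721, 3.057, 0.0]
force: [-0.0, -0.2, -0.9]
grip_width: 0.0851
gripper_force: 0.0
clamp (array([430.4,  -3.2]), array([36.1, 12.6]), 57.1, 817, np.float64(0.1093)) (array([429.4,  -3.8]), array([31.7, 29. ]), 27.0, 582, np.float64(0.0999))
tab (array([497. ,  27.9]), array([10.1, 27.6]), 76.7, 448, np.float64(0.1099))
```

View pics/w4.png

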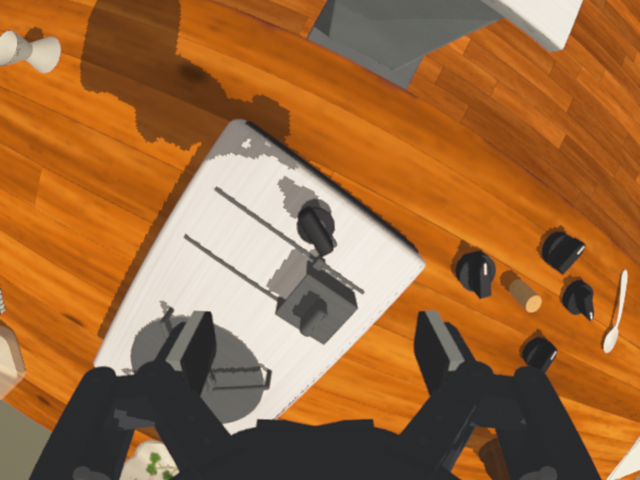

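The clamp bar's long axis went from −10.6° to 57.1°, so it turned about 1.18 rad and the guard is free. Next is the guard: grip the tab and slide it along the hob's −y.

```bash
python3 -m handwheel '[[0,0,-10,32,16,0,50],[0,0,-10,33,15,0,50],[0,0,-10,0,0,-35,50],[0,0,-7,0,0,-40,50],[0,0,0,0,0,-30,50],[0,0,0,0,0,-17,50],[0,0,0,0,0,0,0],[0,0,0,0,0,0,0],[0,0,0,0,0,0,0],[0,0,0,0,0,0,0]]' 40
```

```text
t: 8.28
position: [0.4975, 0.028, 0.0929]
orientation: [0.288, 3.127, 0.001]
force: [-0.5, -0.4, 0.7]
grip_width: 0.0092
gripper_force: 43.5
```

```bash
python3 -m handwheel '[[0,0,0,-2,-11,0,0],[0,0,0,-3,-15,0,0],[0,0,0,-3,-15,0,0],[0,0,0,-3,-15,0,0],[0,0,0,-3,-15,0,0],[0,0,0,-2,-12,0,0],[0,0,0,0,-2,0,0],[0,0,0,0,0,0,0],[0,0,0,0,0,0,0]]'
```

```text
t: 9.4
position: [0.4819, -0.0549, 0.0929]
orientation: [0.287, 3.127, 0.005]
force: [2.1, 8.1, 6.9]
grip_width: 0.0087
gripper_force: 44.4
```

```bash
python3 -m handwheel '[[0,0,0,0,0,0,30],[0,0,0,0,0,0,30],[0,0,0,0,0,30,40],[0,0,0,0,20,45,85],[0,0,0,10,60,10,85],[0,0,0,10,0,0,85],[0,0,0,0,0,0,85]]'
python3 - <<'E'
from h import *
cal=calibration('wrist');im,D=read_camera('wrist');np.savez('w5.npz',im=im,D=D,**cal);P=cloud(cal,D,True)
def near(x,y,r,z0,z1): return (np.hypot(P[...,0]-x,P[...,1]-y)<r)&(P[...,2]>z0)&(P[...,2]<z1)
for n,z in {'spindle':.074,'guard_tab':.097}.items():
  for o in spotter.landmark_of('wrist',n): print(n,round(o['conf'],2),np.round(o['xy'],1),at_z(cal,o['xy'],z,True).round(4))
for z0,z1 in((.066,.08),(.072,.08)):
  Q=P[near(.498,.029,.02,z0,z1)];print(len(Q),Q.mean(0),Q.max(0),cv2.minAreaRect((Q[:,:2]*1000).astype(np.float32)))
m=near(.498,.029,.02,.06,.08);v,u=np.nonzero(m);print(u.min(),u.max(),v.min(),v.max())
c=im[int(v.mean())-30:int(v.mean())+30,int(u.mean())-40:int(u.mean())+40];cv2.imwrite('pics/crop5.png',cv2.resize(c,(800,600),interpolation=cv2.INTER_CUBIC)[...,::-1])
E
```

```text
t: 10.28
position: [0.5006, 0.0218, 0.1766]
orientation: [-0.289, -3.127, 0.003]
force: [-1.0, -1.8, 0.3]
grip_width: 0.085
gripper_force: 0.0
spindle 0.59 [324.6 231.5] [0.4962 0.03   0.074 ]
guard_tab 0.76 [195.4 245.2] [ 0.4824 -0.0542  0.097 ]
195 [0.49755869 0.0296289  0.07155351] [0.50289778 0.03538535 0.07500339] ((498.7607116699219, 29.496213912963867), (8.221758842468262, 12.01015567779541), 4.12477445602417)
101 [0.49804208 0.02954499 0.0731606 ] [0.50154613 0.03370207 0.07500339] ((498.2215576171875, 29.25993537902832), (6.651820659637451, 8.923195838928223), 0.9115771055221558)
316 332 222 239
```

View pics/crop5.png

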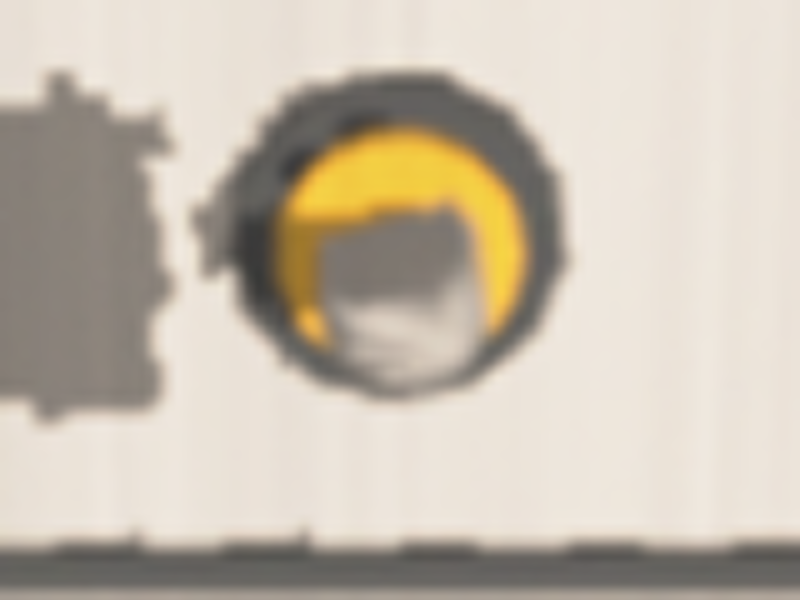

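The guard is open: the tab is now at (0.482, −0.054), 84 mm along. The crop shows the yellow collar with the shaft in it, its flat facing the robot and slightly skewed. I'll go lower for the flat's angle.

```bash
python3 -m handwheel '[[0,0,0,0,10,-30,85],[0,0,0,0,0,-35,85],[0,0,0,0,0,0,85],[0,0,0,0,0,0,85]]'
cat > flat.py <<'E'
from h import *
from scipy.optimize import least_squares
A=[];
for i in range(4):
  cal=calibration('wrist');im,D=read_camera('wrist');P=cloud(cal,D,True)
  A.append(P)
np.savez('w6.npz',im=im,D=D,**cal)
P=np.mean(A,0);print('noise',np.std(A,0)[230:300,300:340].mean())
r=np.hypot(P[...,0]-.4975,P[...,1]-.0295)
m=(r<.012)&(P[...,2]>.055)&(P[...,2]<.0695);Q=P[m];print(len(Q))
T=P[(r<.012)&(P[...,2]>.0725)];print('tip',len(T),T.mean(0),cv2.minAreaRect((T[:,:2]*1000).astype(np.float32)))
for z0,z1 in((.055,.063),(.060,.0695),(.055,.0695)):
  q=Q[(Q[:,2]>z0)&(Q[:,2]<z1)][:,:2]
  # robust line x = a + b*y
  f=least_squares(lambda p:p[0]+p[1]*(q[:,1]-.0295)-q[:,0],[.495,0],loss='soft_l1',f_scale=.0003)
  e=abs(f.fun)
  print(len(q),f.x,'flat normal yaw deg',np.degrees(np.arctan(-f.x[1])),np.median(e),q.min(0),q.max(0))
v,u=np.nonzero(r<.016);v0,u0=int(v.mean()),int(u.mean());print(u0,v0)
c=im[v0-30:v0+30,u0-40:u0+40];cv2.imwrite('pics/crop6.png',cv2.resize(c,(800,600),interpolation=cv2.INTER_CUBIC)[...,::-1])
E
python3 flat.py
```

```text
t: 10.92
position: [0.5015, 0.0321, 0.1132]
orientation: [0.291, 3.127, 0.0]
force: [0.5, -0.7, -1.3]
grip_width: 0.0851
gripper_force: 0.0
noise 0.0010624443617449388
488
tip 4498 [0.49074212 0.0309831  0.19265623] ((497.9784851074219, 29.065513610839844), (22.242753982543945, 19.8237361907959), 70.75663757324219)
379 [0.49471197 0.04010786] flat normal yaw deg -2.2967798769822 0.0017049255983596634 [0.48907095 0.02065982] [0.50756146 0.03804218]
157 [ 0.4949674  -0.10383307] flat normal yaw deg 5.927954153877581 0.0003241216048174289 [0.49398258 0.0220669 ] [0.50739534 0.03480958]
488 [ 0.49482823 -0.0200822 ] flat normal yaw deg 1.150470869959218 0.0010803727508708894 [0.48907095 0.02065982] [0.50756146 0.03804218]
305 397
```

View pics/crop6.png

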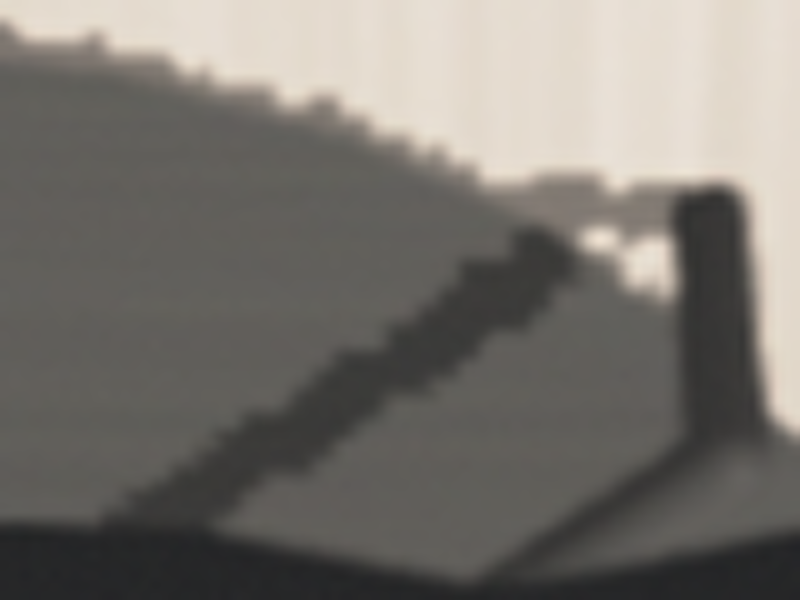

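That crop missed: it shows hob and burner, because gripper points got in. All ten views are used, so I'll work with numbers from here. I'll refit with tighter gating on the saved frame.

```bash
cat > fit.py <<'E'
from h import *
import sys
from scipy.optimize import least_squares
def run(f):
  w=dict(np.load(f));P=cloud(w,w['D'],True)
  r=np.hypot(P[...,0]-.498,P[...,1]-.0293)
  T=P[(r<.010)&(P[...,2]>.0725)&(P[...,2]<.08)];print(f,'tip',len(T),T.mean(0).round(4),cv2.minAreaRect((T[:,:2]*1000).astype(np.float32)))
  S=P[(r<.0085)&(P[...,2]>.055)&(P[...,2]<.0765)]
  # full D-shaft fit: signed distance to D surface; params cx,cy,yaw
  for lo,hi in((.056,.0685),(.060,.0685),(.063,.0690)):
    q=S[(S[:,2]>lo)&(S[:,2]<hi)][:,:2];best=None
    def res(p):
      d=q-p[:2];c,s=np.cos(p[2]),np.sin(p[2]);x=d@[c,s];return np.maximum(np.hypot(*d.T)-.006,-x-.003)
    for y0 in np.radians(range(-45,30,5)):
      o=least_squares(res,[.498,.0293,y0],loss='soft_l1',f_scale=.0004)
      if best is None or o.cost<best.cost: best=o
    print(lo,len(q),best.x[:2].round(4),np.degrees(best.x[2]).round(2),np.median(abs(best.fun)).round(5))
for f in sys.argv[1:]: run(f)
E
python3 fit.py w5.npz w6.npz w2.npz
```

```text
w5.npz tip 84 [0.4982 0.0295 0.0733] ((498.28857421875, 29.283733367919922), (8.586288452148438, 5.689891338348389), 85.24285888671875)
0.056 110 [0.4979 0.0295] 8.69 0.00026
0.06 55 [0.498  0.0293] 7.88 0.00018
0.063 44 [0.498  0.0293] 6.92 0.00014
w6.npz tip 137 [0.4982 0.0294 0.0733] ((498.5235595703125, 29.235197067260742), (5.849202632904053, 8.95950984954834), 2.0848097801208496)
0.056 219 [0.4977 0.0293] 7.26 0.00027
0.06 119 [0.4978 0.029 ] 8.03 0.00018
0.063 96 [0.4978 0.029 ] 9.56 0.00018
w2.npz tip 0 [nan nan nan] ((0.0, 0.0), (0.0, 0.0), 0.0)
0.056 0 [0.498  0.0293] -45.0 nan
0.06 0 [0.498  0.0293] -45.0 nan
0.063 0 [0.498  0.0293] -45.0 nanfit.py:7: RuntimeWarning: Mean of empty slice.
  T=P[(r<.010)&(P[...,2]>.0725)&(P[...,2]<.08)];print(f,'tip',len(T),T.mean(0).round(4),cv2.minAreaRect((T[:,:2]*1000).astype(np.float32)))
  ret = um.true_divide(
  return _methods._mean(a, axis=axis, dtype=dtype,
  ret = ret.dtype.type(ret / rcount)
```

Guard open, spindle at (0.498, 0.029), yaw about 8°. Next I'll go to the knob.

```bash
python3 -m handwheel '[[0,0,0,0,0,50,85],[0,0,7,0,52,20,85],[0,0,7,-5,54,0,85],[0,0,7,-5,54,0,85],[0,0,0,-5,54,0,85],[0,0,0,-5,54,0,85],[0,0,0,-6,54,-20,85],[0,0,0,0,0,0,85],[0,0,0,0,0,0,85]]'
cat > kn.py <<'E'
from h import *
from scipy.optimize import least_squares
s=arm.state();M=Ro.from_rotvec(s['orientation']).as_matrix();print(s['position'],'tooly',np.degrees(np.arctan2(M[1,1],M[0,1])))
cal=calibration('wrist');im,D=read_camera('wrist');P=cloud(cal,D,True)
r=np.hypot(P[...,0]-.4747,P[...,1]-.3545)
m=(r<.032)&(P[...,2]>.031)&(P[...,2]<.05);Q=P[m];print(len(Q),Q.mean(0),Q[:,2].max(),cv2.minAreaRect((Q[:,:2]*1000).astype(np.float32)))
d=Q[:,:2]-Q[:,:2].mean(0);e=np.linalg.eigh(d.T@d)[1][:,1];print('pca',np.degrees(np.arctan2(*e[::-1])))
wh=m&(im.min(-1)>120);L=P[wh];d=L[:,:2]-L[:,:2].mean(0);e=np.linalg.eigh(d.T@d)[1][:,1];print('line',len(L),L.mean(0),np.degrees(np.arctan2(*e[::-1])))
k=(r<.032)&(P[...,2]>.013)&(P[...,2]<.02);K=P[k][:,:2]
print('skirt',len(K),cv2.minEnclosingCircle((K*1000).astype(np.float32)))
for o in spotter.landmark_of('wrist','knob_bar')[:2]: print(o['conf'],at_z(cal,o['xy'],.026,True))
E
python3 kn.py
```

```text
t: 12.25
position: [0.4754, 0.3544, 0.1627]
orientation: [-0.286, 3.128, -0.001]
force: [0.5, -0.6, -0.2]
grip_width: 0.0851
gripper_force: 0.0
[0.47539268 0.35442498 0.16268191] tooly 100.4435407699001
945 [0.47288184 0.35367858 0.03525777] 0.03777971347863829 ((472.9256591796875, 353.84185791015625), (45.032920837402344, 13.612784385681152), 9.961843490600586)
pca -169.62207105202313
line 66 [0.46024565 0.35120621 0.03571278] -170.2259012675268
skirt 1357 ((473.6165771484375, 353.883544921875), 23.355594635009766)
0.96 [0.41736597 0.18577773 0.026     ]
0.78 [0.47497706 0.35578132 0.026     ]
```

```bash
python3 -m handwheel '[[0,0,0,0,0,-40,50],[0,0,0,0,0,-45,50],[0,0,0,0,0,-38,50],[0,0,0,0,0,-19,50],[0,0,0,0,0,0,50],[0,0,0,0,0,0,0],[0,0,0,0,0,0,0],[0,0,0,0,0,0,0],[0,0,0,0,0,0,0]]' 70
python3 - <<'E'
from h import *
s=arm.state();M=Ro.from_rotvec(s['orientation']).as_matrix();print(s['position'],M[:,2],'tooly',np.degrees(np.arctan2(M[1,1],M[0,1])))
E
```

```text
t: 13.48
position: [0.4763, 0.3559, 0.0223]
orientation: [-0.286, 3.126, 0.003]
force: [-0.5, -1.0, 5.6]
grip_width: 0.012
gripper_force: 72.1
[0.47627498 0.3558575  0.02231872] [ 0.00251826  0.00214829 -0.99999452] tooly 100.44149556596648
```

```bash
python3 -m handwheel '[[0,0,0,0,0,30,0],[0,0,0,0,0,50,0],[0,0,-3,4,-40,30,0],[0,0,0,4,-55,0,0],[0,0,0,4,-55,0,0],[0,0,0,4,-55,0,0],[0,0,0,4,-55,0,0],[0,0,0,3,-50,0,0],[0,0,0,0,-17,0,0],[0,0,0,0,0,0,0],[0,0,0,0,0,0,0]]'
cat > held.py <<'E'
from h import *
s=arm.state();M=Ro.from_rotvec(s['orientation']).as_matrix();p=np.array(s['position']);print(s['t'],p,M[:,2].round(4),'tooly',np.degrees(np.arctan2(M[1,1],M[0,1])),s['grip_width'])
cal=calibration('wrist');im,D=read_camera('wrist');P=cloud(cal,D,True);np.savez('w7.npz',im=im,D=D,**cal)
r=np.hypot(P[...,0]-p[0],P[...,1]-p[1]);h=P[...,2]-p[2]
for lo,hi in((-.03,-.016),(-.0105,-.002),(-.0085,-.0045)):
  k=(r<.03)&(h>lo)&(h<hi);K=P[k]
  print(lo,len(K),K[:,2].mean()-p[2] if len(K) else 0)
  if len(K)<20: continue
  # outermost points in bins by angle, fit circle R=22
  from scipy.optimize import least_squares
  c=p[:2].copy()
  for _ in range(3):
    d=K[:,:2]-c;a=np.round(np.degrees(np.arctan2(d[:,1],d[:,0]))/6);R=np.hypot(*d.T)
    E=np.array([K[a==b][np.argmax(R[a==b]),:2] for b in np.unique(a) if R[a==b].max()>.018])
    f=least_squares(lambda q:np.hypot(*(E-q).T)-.022,c,loss='soft_l1',f_scale=.0005);c=f.x
  print('centre',c.round(4),'off',(c-p[:2]).round(4),len(E),np.median(abs(f.fun)).round(5))
E
python3 held.py
```

```text
t: 14.85
position: [0.4982, 0.0303, 0.1304]
orientation: [-0.209, 3.134, 0.002]
force: [-0.2, 0.2, -0.7]
grip_width: 0.0118
gripper_force: 71.3
14.85 [0.4981537  0.03026761 0.1304445 ] [ 3.0e-04  1.3e-03 -1.0e+00] tooly 97.61600469544783 0.01180144209441465
-0.03 419 -0.019787910893681523
centre [0.4969 0.0304] off [-0.0013  0.0001] 28 0.00038
-0.0105 2245 -0.006806509390086049
centre [0.4957 0.0302] off [-0.0024 -0.0001] 36 0.00022
-0.0085 2115 -0.0068517795964398165
centre [0.4958 0.0302] off [-0.0024 -0.0001] 36 0.00022
```

```bash
python3 -m handwheel '[[0,0,0,2,-1,-15,0],[0,0,0,0,0,-12,0],[0,0,0,0,0,0,0],[0,0,0,0,0,0,0]]'
python3 held.py
```

```text
t: 15.4
position: [0.5, 0.0271, 0.1031]
orientation: [0.204, -3.135, 0.0]
force: [0.2, -0.5, -0.7]
grip_width: 0.0118
gripper_force: 71.3
15.4 [0.50000355 0.02705701 0.10312928] [-4.e-04 -1.e-04 -1.e+00] tooly 97.45464959526268 0.01183742106001686
-0.03 420 -0.019778998877768184
centre [0.4987 0.0271] off [-0.0013  0.0001] 28 0.00033
-0.0105 2237 -0.00681589444317908
centre [0.4975 0.027 ] off [-0.0025 -0.0001] 35 0.00027
-0.0085 2108 -0.006867572161165486
centre [0.4976 0.027 ] off [-0.0024 -0.0001] 35 0.00025
```

```bash
cat > reg.py <<'E'
from h import *
import sys
def rep(w,tag):
  P=cloud(w,w['D'],True);out=[]
  for x,y in((.4308,-.0028),(.4818,-.0547)):
    Q=P[(np.hypot(P[...,0]-x,P[...,1]-y)<.024)&(P[...,2]>.1035)&(P[...,2]<.113)]
    c=cv2.minAreaRect((Q[:,:2]*1000).astype(np.float32)) if len(Q)>20 else None
    out.append((len(Q),c and (np.round(c[0],1),np.round(c[1],1))))
  print(tag,out)
for f in('w5.npz','w6.npz'): rep(dict(np.load(f)),f)
for i in range(2):
  cal=calibration('wrist');im,D=read_camera('wrist');rep(dict(cal,D=D),'now');print(arm.state()['position'])
E
python3 reg.py
```

```text
w5.npz [(1208, (array([430.7,  -2.9]), array([36.5, 12.2]))), (626, (array([481.7, -53.6]), array([10.5, 27.7])))]
w6.npz [(2199, (array([430.8,  -2.7]), array([36.1, 12.7]))), (964, (array([481.6, -53.5]), array([10.8, 27.8])))]
now [(2831, (array([430.6,  -3. ]), array([36.4, 12.6]))), (1206, (array([481.8, -53.7]), array([10.2, 28.1])))]
[0.50037177 0.02702373 0.10361949]
now [(2822, (array([430.7,  -3. ]), array([36.3, 12.5]))), (1195, (array([481.7, -53.7]), array([10.2, 27.6])))]
[0.50036184 0.02704014 0.10367639]
```

```bash
python3 -m handwheel '[[0,0,0,0,2,0,0],[0,0,0,0,0,0,0],[0,0,0,0,0,0,0]]'
python3 held.py
```

```text
t: 15.92
position: [0.5001, 0.0291, 0.1034]
orientation: [-0.204, 3.135, 0.0]
force: [0.4, -0.5, -0.8]
grip_width: 0.0117
gripper_force: 71.3
15.925 [0.5000721  0.02907197 0.1034412 ] [ 2.e-04  1.e-04 -1.e+00] tooly 97.45575892314368 0.011703204433351128
-0.03 415 -0.019747720729755502
centre [0.4987 0.0291] off [-0.0013  0.0001] 28 0.00036
-0.0105 2254 -0.006799731327836511
centre [0.4977 0.029 ] off [-0.0024 -0.    ] 36 0.00019
-0.0085 2113 -0.006848843058999701
centre [0.4977 0.029 ] off [-0.0023 -0.0001] 36 0.00022
```

Knob and shaft are aligned to within about 1 mm. I'll descend gently and watch force against depth. The tip should be met at TCP z of about 0.096, and fully on is about 0.082.

```bash
for i in 1; do python3 -m handwheel '[[0,0,0,0,0,-4,0],[0,0,0,0,0,-4,0],[0,0,0,0,0,-2,0],[0,0,0,0,0,-1,0],[0,0,0,0,0,0,0]]'; done
```

```text
t: 16.6
position: [0.5, 0.029, 0.0923]
orientation: [0.204, -3.135, -0.0]
force: [-0.0, 0.6, -1.2]
grip_width: 0.0122
gripper_force: 71.3
```

```bash
python3 -m handwheel '[[0,0,0,0,0,-2,0],[0,0,0,0,0,-2,0],[0,0,0,0,0,-2,0],[0,0,0,0,0,0,0]]'; python3 held.py
```

```text
t: 17.1
position: [0.4999, 0.029, 0.0861]
orientation: [0.204, -3.135, -0.0]
force: [0.3, 0.0, 0.2]
grip_width: 0.012
gripper_force: 71.3
17.1 [0.49986719 0.02900121 0.08614794] [-4.e-04  0.e+00 -1.e+00] tooly 97.44722249809524 0.011994294615829897
-0.03 416 -0.019839793434452926
centre [0.4986 0.0291] off [-0.0013  0.0001] 28 0.00038
-0.0105 2248 -0.006823422284885444
centre [0.4974 0.029 ] off [-0.0025 -0.    ] 36 0.00023
-0.0085 2125 -0.006869486035097461
centre [0.4975 0.029 ] off [-0.0024 -0.    ] 36 0.00023
```

```bash
python3 -m handwheel '[[0,0,0,0,0,-2,0],[0,0,0,0,0,-2,0],[0,0,0,0,0,0,0],[0,0,0,0,0,0,0]]'; python3 -m handwheel '[[0,0,0,0,0,-2,0],[0,0,0,0,0,-2,0],[0,0,0,0,0,0,0]]'; python3 -m handwheel '[[0,0,0,0,0,-2,0],[0,0,0,0,0,-1,0],[0,0,0,0,0,0,0],[0,0,0,0,0,0,0]]'
```

```text
t: 17.65
position: [0.5, 0.029, 0.0823]
orientation: [0.204, -3.135, -0.0]
force: [-0.2, 0.9, 0.3]
grip_width: 0.0118
gripper_force: 71.3
t: 18.02
position: [0.5001, 0.029, 0.0785]
orientation: [0.204, -3.135, -0.0]
force: [-2.4, 0.3, 4.1]
grip_width: 0.0118
gripper_force: 71.8
t: 18.52
position: [0.5002, 0.029, 0.076]
orientation: [-0.204, 3.135, 0.001]
force: [-2.7, -0.6, 8.3]
grip_width: 0.012
gripper_force: 72.6
```

```bash
python3 -m handwheel '[[0,0,0,0,0,-1.5,0],[0,0,0,0,0,0,0],[0,0,0,0,0,0,0]]'; python3 held.py; python3 -c "
from h import *
s=arm.state();print(s['force'],s['torque'],s['joint_vel'])"; python3 reg.py
```

```text
t: 18.9
position: [0.5003, 0.029, 0.0756]
orientation: [-0.204, 3.135, 0.001]
force: [-4.3, -0.5, 18.9]
grip_width: 0.0122
gripper_force: 73.8
18.9 [0.50033793 0.02902784 0.07561421] [ 1.e-04  8.e-04 -1.e+00] tooly 97.4300776293421 0.0121938427087083
-0.03 3252 -0.02526320842221974
centre [0.4922 0.0277] off [-0.0081 -0.0013] 47 0.00407
-0.0105 2245 -0.006681231530944062
centre [0.4978 0.029 ] off [-0.0025 -0.    ] 36 0.00027
-0.0085 2127 -0.006722131203180284
centre [0.4979 0.029 ] off [-0.0025 -0.    ] 36 0.00027
[-6.67759336 -1.15736266 19.66729817] [-0.04118961  1.33970512 -0.03159432] [-0.00023163  0.00084665 -0.00113157 -0.00174049 -0.00023162 -0.00054594
  0.00050535]
w5.npz [(1208, (array([430.7,  -2.9]), array([36.5, 12.2]))), (626, (array([481.7, -53.6]), array([10.5, 27.7])))]
w6.npz [(2199, (array([430.8,  -2.7]), array([36.1, 12.7]))), (964, (array([481.6, -53.5]), array([10.8, 27.8])))]
now [(4237, (array([430.7,  -3.1]), array([36.1, 12.5]))), (1554, (array([481.7, -53.5]), array([10.6, 28.4])))]
[0.50033383 0.02903518 0.07562727]
now [(4245, (array([430.7,  -3. ]), array([36. , 12.7]))), (1550, (array([481.5, -53.7]), array([10.3, 28.4])))]
[0.50034932 0.02904827 0.07563293]
```

The knob is seated and pressed to its stop: the underside is at about 54 mm, matching full fit plus 6 mm of press. The force rose sharply at the end, and guard and clamp haven't moved. Handing in.

```bash
python3 -c "
from h import *
print(order.hand_in())"
```

```text
the job is handed in; nothing more can be done
None
```

I handed the job in at about 19 s with the clamp turned about 1.18 rad, the guard about 84 mm open, and the farthest knob fully on the shaft and held pressed at its stop; I saw no contact with the cork or jigger but did not re-measure them at the end, and the hand-in returned no verdict.

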